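# Pack the nesting candle holders and close the carton

### The job

Pack the set of candle holders away after the banquet: stand the blue holder in the white one that is already in the carton, and after that stand the brass holder in the blue one, each let down gently to the bottom and not dropped. Then close the carton: fold the narrow flap down first, then the wide flap over it, both fully down. Leave the pillar candle, the bud vase and the side plate standing where they are.

Things in the scene. Friction and masses are not known exactly. Their poses are not given: they have to be found in the camera images.
- carton: Open brown cardboard carton, fixed to the table, outside 180 mm along its x, 170 mm along its y, walls and floor 5 mm thick. Origin: centre of its underside, on the table; z up. Three walls are 130 mm high, the wall at -y 135 mm. The wide flap is hinged on the -y wall, the narrow flap on the +y wall; the two walls at +-x have no flaps.
- narrow_flap (a joint): Angle of the narrow cardboard flap (166 mm along the carton's x, 60 mm from hinge to free edge, 4 mm thick, pale strip along the free edge), hinged along the carton's +y wall. 0 = closed, level over the opening; 1.57 = upright; at the start 2.0 to 2.3 (leaning outwards). A stiff crease: it stays at whatever angle it is left (about 0.05 N m moves it).
- narrow_hinge (a point): Middle of the narrow flap's hinge line: 85 mm from the carton's centre along its +y, 132.5 mm above the table. Turns with the flap: its x is along the hinge, its -y points to the free edge.
- narrow_edge (a point): Middle of the narrow flap's free edge, 60 mm from its hinge.
- wide_flap (a joint): Angle of the wide cardboard flap (176 mm along the carton's x, 118 mm from hinge to free edge, 4 mm thick, pale strip along the free edge), hinged along the carton's -y wall. 0 = closed, level over the opening and overlapping the closed narrow flap; 1.57 = upright; at the start 2.0 to 2.3 (leaning outwards). A stiff crease, as on the narrow flap.
- wide_hinge (a point): Middle of the wide flap's hinge line: 85 mm from the carton's centre along its -y, 137.5 mm above the table. Turns with the flap: its x is along the hinge, its +y points to the free edge.
- wide_edge (a point): Middle of the wide flap's free edge, 118 mm from its hinge.
- white_holder: Low white ceramic candle holder, an open straight-sided cup 86 mm across and 50 mm high, bore 74 mm, floor 5 mm thick, loose, standing on the carton's floor near its middle; about 400 g. Origin: centre of its underside; z up to the mouth.
- blue_holder: Blue ceramic candle holder, an open straight-sided cup 62 mm across and 75 mm high, bore 54 mm, floor 5 mm thick, empty, standing mouth up on the table; about 200 g. Origin: centre of its underside; z up to the mouth. Seated in the white one it stands 30 mm above the white rim.
- brass_holder: Slim brass candle holder, an open straight-sided cup 43 mm across and 100 mm high, bore 37 mm, floor 5 mm thick, empty, standing mouth up on the table; about 180 g. Origin: centre of its underside; z up to the mouth. Seated in the blue one it stands 30 mm above the blue rim.
- candle: Bystander: white pillar candle 66 mm across on a steel dish 90 mm across, 90 mm high with a short wick. Origin: centre of its underside.
- bud_vase: Bystander: glass cylinder vase 48 mm across and 110 mm high with a blue flower spike to about 235 mm. Origin: centre of its underside.
- plate: Bystander: white side plate 140 mm across, 14 mm high. Origin: centre of its underside.

How it is judged:
By the outcome, as a careful person would: the job done as asked, in the order asked, and still so for the second after the job is handed in, with the robot touching nothing.
It also fails if it takes over 72 s, if anything falls off the work surface, if the arm or the gripper's body presses on something with over 40 N, if the wrist force passes 120 N, or if a joint passes its speed limit or range.

### The arm

A 6-joint arm with a two-finger parallel gripper is mounted at the origin on the work surface. World frame = base frame: x ahead of the robot, y to its left, z up, the work surface at z = 0. Lengths are in m, angles in rad, forces in N, time in s.
With the tool pointing down it reaches from about 0.2 to 0.875 m from the base axis. Payload 3.4 kg.
Tool frame: the origin (TCP) lies between the finger pads; the fingertips stand 25 mm ahead of it and the grasp point (between the pads) lies 6 mm ahead of it (r.nose_length is the z of the fingertips in the tool frame, in m); z points along the fingers, y is the line along which they close (so a half turn about z gives the same grasp; the last joint's range is limited). The gripper opens to 94 mm and grips with 3 to 60 N. Pads are 16 mm wide; open, the fingers measure 119 mm over their backs; the gripper's body (75 mm by 177 mm) begins 78 mm behind the grasp point.
Start: joints at [1.043, 0.276, 1.505, -0, 1.361, -0.121], TCP at [0.228, 0.528, 0.23] pointing down, gripper open.
Joint ranges: [-2.89, 2.89], [-0.75, 2.08], [0.22, 2.7], [-1.18, 4.32], [0.11, 2.71], [-2.7, 2.7]. Speed limits (rad/s): [2.57, 2.57, 3.14, 3.14, 3.14, 3.14].

### API

Orientations are given as a unit quaternion [w, x, y, z].
In Python, from plant import r, gripper_to, inverse_kinematics, vision, models, telemetry gives the robot as it stands. Calls block until the motion is done:
- r.move_to(position, orientation): joint-space move of the TCP to a pose.
- r.move_l(position, rot=None, vel=0.15, guard=None): straight line of the TCP; rot=None keeps the orientation; vel is the mean speed in m/s. With guard (N) it stops when the force on the tool has changed by that much, and returns True; else False.
- r.movej(angles): joint-space move.
- gripper_to(opening, f_grip=None): finger opening in m; f_grip is the grip in N (None keeps the last); returns when the fingers have stopped.
- r.hold(seconds).
- inverse_kinematics(position, orientation): joint angles nearest the present ones, or None.
- vision.snapshot(name): name is "scene" or "top" or "wrist"; returns the picture (400x640x3 uint8, red, green, blue); there is no depth.
- vision.get_calibration(name): a dict with "fx", "fy", "cx", "cy" (pixels), "position" and "orientation" of the camera in the world. Camera axes: x right, y down, z forward; pixel columns grow to the right and rows downward; lengths in m; the calibration is good to about 2 mm. A picture is of the moment at which its call begins: read the wrist's pose just before it. get_calibration takes no time and is no camera call; for the wrist camera it gives the pose at the moment of the call.
A pose or a line that the arm cannot do raises r.PlanningError and nothing moves.
- r.sign_off(): hands the job in; it is judged then, once.
Trained networks look in the newest picture that a camera, given by its name, has taken for a name from the list of things; names that differ only in an ending like _2 or _b are one class to them, and where a whole thing is asked for, a point or a joint stands for the part that bears it (a point fixed in the world has none). Each returns a list of dicts, best first, with "score" (0 to 1); they miss things now and then, are a little off and sometimes report something else, mostly with a low value. They report only what shows in the picture. A call takes as long as a camera call.
- models.boxes_of(thing, camera): "at" ([x, y, z] in m, in world coordinates, good to about 4 mm: the middle of the surface that is visible of it).
- models.regions_of(thing, camera): "pixels" (400x640 bool, what is visible of it).
- models.mark_of(thing, camera): "at" ([x, y, z] in m, in world coordinates, good to about 4 mm: a listed point, or the origin of a listed thing).
Readings, each from a call of its own:
- telemetry.current_t(): time.
- telemetry.current_joints(): joint angles.
- telemetry.current_dq(): joint speeds.
- telemetry.current_joint_efforts(): joint torques, N m.
- telemetry.current_ee_pos(): TCP position.
- telemetry.current_tool_rot(): TCP orientation.
- telemetry.current_wrist_force(): force on the tool from outside, world axes, zero at the start.
- telemetry.current_torque(): the same for the moment, N m.
- telemetry.current_opening(): finger opening in m.
- telemetry.current_finger_force(): force on a finger pad.
Only numpy, scipy, OpenCV 4.12 (cv2) and the standard library are available. Lean on these libraries where they do the work, as an engineer would, in place of code of your own. Each camera call takes 0.05 s, during which the arm holds its last target. There are 200 camera calls.

## Working session

There is one attempt and no reset: what is moved stays moved. The work goes in short steps, each a Python script; the robot and the scene stay as the last script left them, time stands still between calls to the robot, and variables do not carry over. Pictures are saved under pics/ and viewed, at most 10 in all, crops included, and the job is handed in when it is done.

```bash
ls; mkdir -p pics; python3 - <<'E'
from plant import r, vision, models, telemetry
import cv2,numpy as np
print(telemetry.current_t(), r.nose_length)
ims=[]
for c in ("scene","top"):
    im=vision.snapshot(c); cv2.imwrite(f"pics/{c}0.png",im[:,:,::-1])
    k=vision.get_calibration(c); print(c,k)
    for n in ["carton","white_holder","blue_holder","brass_holder","candle","bud_vase","plate","narrow_hinge","narrow_edge","wide_hinge","wide_edge"]:
        print(n,[(np.round(d["at"],3).tolist(),round(d["score"],2)) for d in models.mark_of(n,c)[:2]])
print(telemetry.current_t())
E
```

```text
pics
0.0 0.025
scene {'fx': 444.1058792115582, 'fy': 444.1058792115582, 'cx': 323.16401196651276, 'cy': 198.68956800346186, 'position': array([0.92058497, 0.69593796, 0.8514527 ]), 'orientation': array([-0.0926868 ,  0.21604075,  0.90897715, -0.3442326 ])}
carton [([0.561, -0.181, -0.0], 0.68)]
white_holder [([0.588, 0.162, -0.002], 0.6)]
blue_holder []
brass_holder [([0.458, 0.144, -0.006], 0.69)]
candle [([0.502, 0.407, -0.002], 0.71), ([0.526, -0.341, 0.224], 0.3)]
bud_vase [([0.783, 0.014, 0.003], 0.63)]
plate [([0.764, 0.162, -0.002], 0.73), ([0.455, 0.145, -0.002], 0.4)]
narrow_hinge [([0.574, -0.098, 0.133], 0.88), ([0.558, -0.181, 0.001], 0.63)]
narrow_edge [([0.58, -0.072, 0.185], 0.83)]
wide_hinge [([0.542, -0.264, 0.139], 0.75)]
wide_edge [([0.526, -0.345, 0.224], 0.58)]
top {'fx': 430.81091530226615, 'fy': 430.81091530226615, 'cx': 320.73140274283287, 'cy': 200.2996280847985, 'position': array([0.50544852, 0.08926616, 1.18847881]), 'orientation': array([-0.01881209,  0.70844695, -0.70442811,  0.03911603])}
carton [([0.56, -0.182, -0.002], 0.73), ([0.458, 0.146, -0.003], 0.69)]
white_holder [([0.562, -0.174, 0.003], 0.78)]
blue_holder [([0.586, 0.169, -0.0], 0.67), ([0.544, -0.264, 0.142], 0.65)]
brass_holder [([0.455, 0.145, -0.001], 0.64)]
candle [([0.501, 0.408, 0.002], 0.73)]
bud_vase [([0.774, 0.014, -0.001], 0.66)]
plate [([0.766, 0.167, -0.001], 0.75), ([0.558, -0.185, -0.004], 0.48)]
narrow_hinge [([0.578, -0.097, 0.132], 0.73), ([0.562, -0.176, 0.006], 0.39)]
narrow_edge [([0.58, -0.074, 0.187], 0.84)]
wide_hinge [([0.544, -0.266, 0.14], 0.86)]
wide_edge [([0.525, -0.346, 0.23], 0.62)]
1.2
```

View pics/scene0.png

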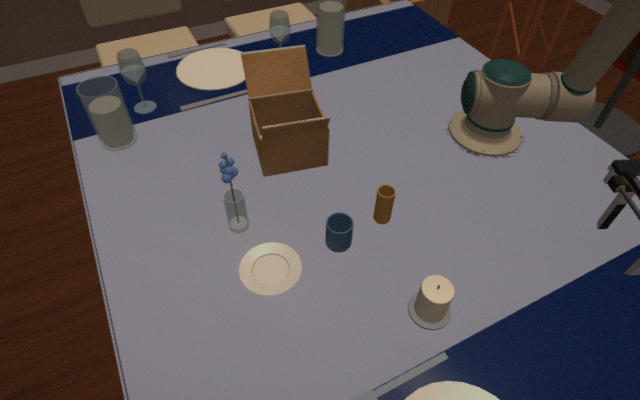

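View pics/top0.png

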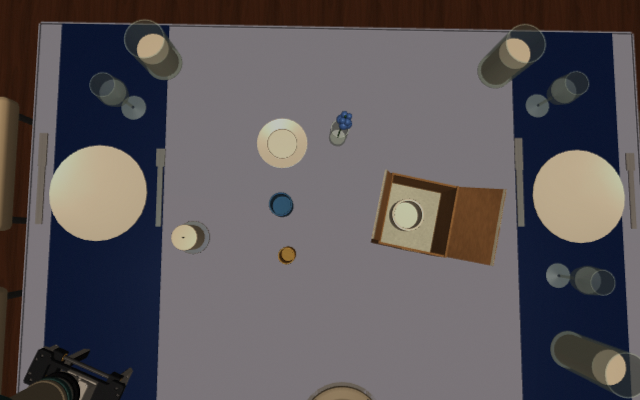

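The scene view shows the carton at (288,125), blue at (340,232) and brass at (384,205). The top view shows white inside the carton at (407,215), blue at (281,205) and brass at (288,255). The marks agree with both pictures, so I'll refine the positions with the wrist camera, keeping one yaw so that bias cancels.

```bash
cat > h.py <<'E'
from plant import r, gripper_to, inverse_kinematics, vision, models, telemetry
import numpy as np, cv2
from scipy.spatial.transform import Rotation as R
NH=np.array([.576,-.0975]); WH=np.array([.543,-.265]); C=(NH+WH)/2
ey=(NH-WH)/np.linalg.norm(NH-WH); ex=np.array([ey[1],-ey[0]])
def q(s=1):
    y=s*np.r_[ex,0]; z=np.array([0,0,-1.]); return R.from_matrix(np.c_[np.cross(y,z),y,z]).as_quat(scalar_first=True)
def car(x,y,z): return np.r_[C+x*ex+y*ey,z]
def proj(k,P):
    p=R.from_quat(k["orientation"],scalar_first=True).inv().apply(P-k["position"])
    return np.c_[k["fx"]*p[:,0]/p[:,2]+k["cx"],k["fy"]*p[:,1]/p[:,2]+k["cy"]]
def cyl(k,xy,z0,h,d):
    a=np.linspace(0,2*np.pi,60,endpoint=False); c=np.c_[np.cos(a),np.sin(a)]*d/2+xy
    P=np.vstack([np.c_[c,np.full(60,z)] for z in (z0,z0+h)])
    m=np.zeros((400,640),np.uint8); cv2.fillConvexPoly(m,cv2.convexHull(np.round(proj(k,P)).astype(np.int32)),1); return m>0
def cen(m): v,u=np.nonzero(m); return np.array([u.mean(),v.mean()])
def locate(name,cam,xy,z0,h,d,save=None):
    """fit the cylinder's silhouette to the region nearest to xy -> xy, IoU"""
    k=vision.get_calibration(cam); im=vision.snapshot(cam)
    if save: cv2.imwrite(f"pics/{save}.png",im[:,:,::-1])
    best=None
    for d_ in models.regions_of(name,cam)[:3]:
        m=d_["pixels"]; p=np.array(xy,float)
        for _ in range(8):
            f=cyl(k,p,z0,h,d)
            if not f.any(): break
            e=cen(m)-cen(f)
            B=proj(k,np.array([[*p,z0+h],[p[0]+.01,p[1],z0+h],[p[0],p[1]+.01,z0+h]]))
            p=p+np.linalg.solve(((B[1:]-B[0])/.01).T,e)
        f=cyl(k,p,z0,h,d); iou=(m&f).sum()/max(1,(m|f).sum())
        if best is None or iou>best[1]: best=(p,iou)
    return best
E
python3 - <<'E'
from h import *
for n,a in dict(blue_holder=([.586,.167],0,.075,.062),brass_holder=([.457,.1445],0,.1,.043),white_holder=([.562,-.175],.005,.05,.086)).items():
    for c in ("top","scene")[:1 if n[0]=='w' else 2]: print(n,c,locate(n,c,*a))
print(np.degrees(np.arctan2(ex[1],ex[0])),C)
for s in (1,-1): print(s,[None if (j:=inverse_kinematics(p,q(s))) is None else np.round(j,2).tolist() for p in ([.586,.167,.27],car(0,0,.27),car(0,-.19,.2))])
k=vision.get_calibration("wrist"); T=R.from_quat(telemetry.current_tool_rot(),scalar_first=True)
print("cam in tool",T.inv().apply(k["position"]-telemetry.current_ee_pos()), (T.inv()*R.from_quat(k["orientation"],scalar_first=True)).as_euler('xyz',degrees=True),k["fx"])
E
```

```text
blue_holder top (array([0.58783403, 0.16177593]), np.float64(0.8864059590316573))
blue_holder scene (array([0.58875836, 0.16323054]), np.float64(0.9244741873804971))
brass_holder top (array([0.45559945, 0.14514214]), np.float64(0.8547297297297297))
brass_holder scene (array([0.45693085, 0.1470014 ]), np.float64(0.8324742268041238))
white_holder top (array([ 0.56304668, -0.17379051]), np.float64(0.8972809667673716))
-11.14538444992223 [ 0.5595  -0.18125]
1 [[0.16, 0.31, 1.36, -0.0, 1.47, 0.36], [-0.43, 0.28, 1.41, -0.0, 1.46, -0.24], [-0.72, 0.39, 1.41, -0.0, 1.34, -0.53]]
-1 [None, None, [-0.72, 0.39, 1.41, -0.0, 1.34, 2.61]]
cam in tool [ 0.07442627 -0.00134479 -0.15480206] [-1.49361813e+01 -2.51726509e-02  8.99554807e+01] 311.3146579733272
```

```bash
python3 - <<'E'
from h import *
r.move_to(np.r_[np.array([.588,.163])-.05*ey,.25],q())
print(locate("blue_holder","wrist",[.588,.163],0,.075,.062,"w_blue"))
r.move_to(np.r_[np.array([.4565,.1465])-.05*ey,.25],q())
print(locate("brass_holder","wrist",[.4565,.1465],0,.1,.043,"w_brass"))
print(telemetry.current_t())
E
```

```text
(array([0.58873911, 0.16250896]), np.float64(0.9620165745856354))
(array([0.45619672, 0.1452485 ]), np.float64(0.9479665071770335))
4.45
```

View pics/w_blue.png

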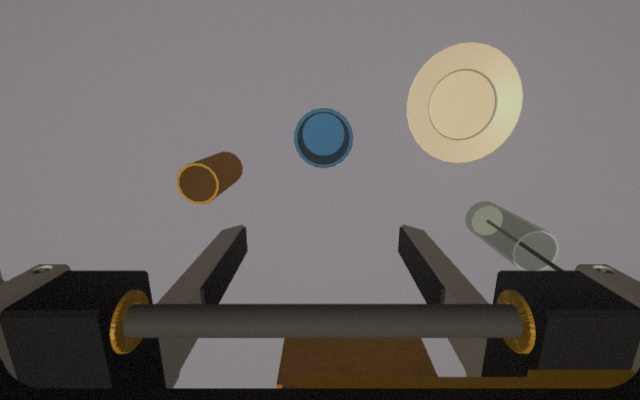

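The wrist view shows blue clearly at (323,138) and brass at (198,183), and the silhouettes fit well. Next I'll measure white, then pick blue.

```bash
python3 - <<'E'
from h import *
W=np.array([.563,-.174])
r.move_to(np.r_[W-.05*ey,.27],q())
W,i=locate("white_holder","wrist",W,.005,.05,.086,"w_white"); print(W,i,[(W-C)@ex,(W-C)@ey])
for n in("narrow_hinge","wide_hinge","carton"): print(n,[np.round(d["at"],4) for d in models.mark_of(n,"wrist")[:1]])
B=np.array([.5887,.1625])
r.move_to(np.r_[B,.25],q())
r.move_l(np.r_[B,.075-.013],vel=.2)
gripper_to(.04,15); print("open",telemetry.current_opening(),telemetry.current_finger_force())
r.move_l(np.r_[B,.27],vel=.2); print(telemetry.current_opening(),telemetry.current_wrist_force(),telemetry.current_t())
cv2.imwrite("pics/held.png",vision.snapshot("wrist")[:,:,::-1])
E
```

```text
[ 0.56390699 -0.17400914] 0.9352598566308243 [np.float64(0.0029242208695113834), np.float64(0.007956159315409937)]
narrow_hinge [array([ 0.5744, -0.1003,  0.1363])]
wide_hinge [array([ 0.5419, -0.2648,  0.1413])]
carton []
open 0.06288485214880171 15.000344580039382
0.06268578544078478 [-0.01715814  0.87044905 -2.00695289] 10.2917
```

View pics/w_white.png

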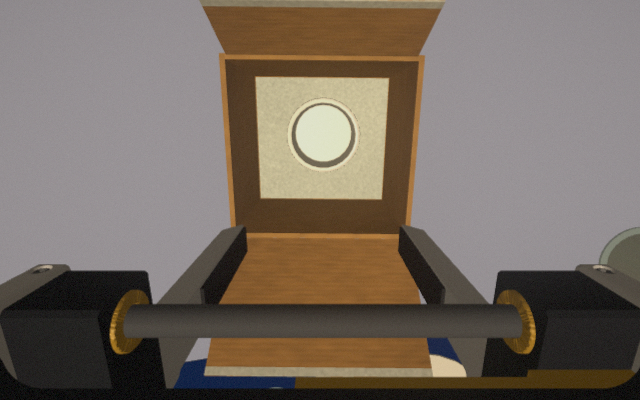

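View pics/held.png

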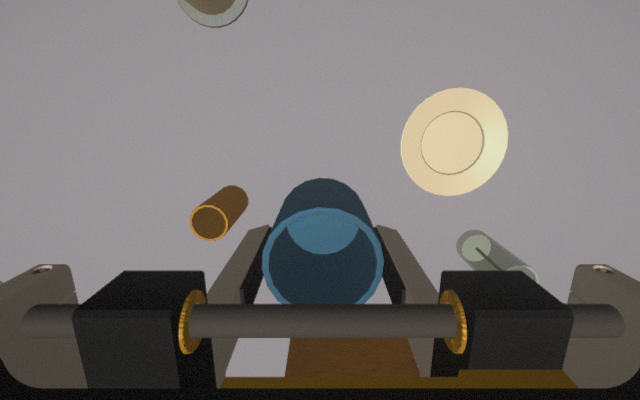

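White is at (323,133) with the carton square in view. Blue is held upright, with its mouth at (323,262). Lowering it now.

```bash
python3 - <<'E'
from h import *
W=np.array([.5639,-.1740])
r.move_to(np.r_[W,.28],q())
r.move_l(np.r_[W,.135],vel=.2); r.hold(.2)
g=r.move_l(np.r_[W,.079],vel=.06,guard=4); print(g,telemetry.current_ee_pos())
if not g: print(r.move_l(np.r_[W,.066],vel=.02,guard=3),telemetry.current_ee_pos(),telemetry.current_wrist_force())
print(telemetry.current_t())
E
```

```text
False [ 0.56419741 -0.17411216  0.07935986]
True [ 0.56387333 -0.17398795  0.07815881] [-1.66299721  0.01610771  2.26107912]
14.0333
```

The fingertips reached white's rim because I had the TCP offset sign wrong and gripped blue 12 mm too low. Blue is still gripped, so I'll take it back to its spot and regrasp it higher.

```bash
python3 - <<'E'
from h import *
W=np.array([.5639,-.1740]); B=np.array([.5887,.1625])
r.move_l(np.r_[W,.28],vel=.2)
cv=telemetry.current_opening(); print(cv)
r.move_to(np.r_[B,.25],q()); r.move_l(np.r_[B,.075],vel=.2); r.hold(.1)
print(r.move_l(np.r_[B,.058],vel=.03,guard=3),telemetry.current_ee_pos())
gripper_to(.075); r.move_l(np.r_[B,.075],vel=.1)   # tips 25 mm below the rim
gripper_to(.04,15); print(telemetry.current_opening())
r.move_l(np.r_[B,.27],vel=.2)
r.move_to(np.r_[W,.29],q()); r.move_l(np.r_[W,.15],vel=.2); r.hold(.2)
g=r.move_l(np.r_[W,.092],vel=.06,guard=4); print(g,telemetry.current_ee_pos())
if not g: print(r.move_l(np.r_[W,.080],vel=.02,guard=3),telemetry.current_ee_pos(),telemetry.current_wrist_force())
print(telemetry.current_t())
E
```

```text
0.0629250390347832
True [0.58880966 0.1625995  0.06177756]
0.06269079140653648
False [ 0.56427569 -0.17415363  0.0924056 ]
True [ 0.56427266 -0.17406473  0.08443311] [0.14050608 0.67487881 2.95012203]
24.1583
```

Blue is seated: the TCP is at 0.0844 against 0.085 expected. Releasing it, re-measuring blue, and fetching brass.

```bash
python3 - <<'E'
from h import *
W=np.array([.5639,-.1740]); Br=np.array([.4562,.1452])
gripper_to(.075); r.move_l(np.r_[W,.15],vel=.15); r.move_l(np.r_[W-.05*ey,.27],vel=.25)
print("blue",locate("blue_holder","wrist",W,.010,.075,.062,"w_nest"))
gripper_to(.09)
r.move_to(np.r_[Br,.25],q()); r.move_l(np.r_[Br,.100],vel=.2)
gripper_to(.02,15); print(telemetry.current_opening())
r.move_l(np.r_[Br,.30],vel=.2); print(telemetry.current_opening(),telemetry.current_t())
E
```

```text
blue (array([ 0.56499638, -0.17384768]), np.float64(0.9481030780243379))
0.04313254278224185
0.043278437406752926 30.6833
```

View pics/w_nest.png

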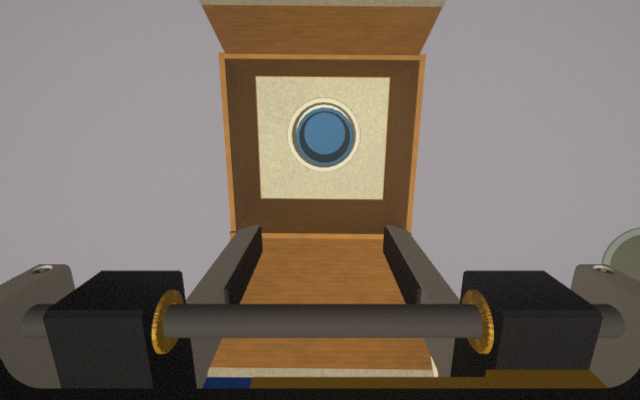

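Blue stands level in white at (325,135). Placing brass.

```bash
python3 - <<'E'
from h import *
W=np.array([.5650,-.1738])
r.move_to(np.r_[W,.31],q()); r.move_l(np.r_[W,.200],vel=.2); r.hold(.2)
g=r.move_l(np.r_[W,.122],vel=.07,guard=4); print(g,telemetry.current_ee_pos())
if not g: 
    g=r.move_l(np.r_[W,.110],vel=.02,guard=3); p=telemetry.current_ee_pos(); print(g,p,telemetry.current_wrist_force())
    if g and abs(p[2]-.115)<.003:
        gripper_to(.055); r.move_l(np.r_[W,.18],vel=.15); r.move_l(np.r_[W-.05*ey,.29],vel=.25)
        print(locate("brass_holder","wrist",W,.015,.1,.043,"w_nest2"))
        for n in("narrow_hinge","narrow_edge","wide_hinge","wide_edge"):
            print(n,[[np.round(a:=d["at"],4),np.round([(a[:2]-C)@ex,(a[:2]-C)@ey],4)] for d in models.mark_of(n,"wrist")[:1]])
print(telemetry.current_t())
E
```

```text
False [ 0.5654145  -0.17397974  0.12255698]
True [ 0.56532582 -0.17395549  0.11485368] [ 0.33072126 -1.18252076  3.48821366]
(array([ 0.56594988, -0.17459042]), np.float64(0.9385783298826778))
narrow_hinge [[array([ 0.5782, -0.1003,  0.1367]), array([0.0027, 0.083 ])]]
narrow_edge [[array([ 0.5848, -0.0746,  0.1875]), array([0.0042, 0.1095])]]
wide_hinge [[array([ 0.5414, -0.2614,  0.1393]), array([-0.0023, -0.0821])]]
wide_edge [[array([ 0.5274, -0.336 ,  0.2265]), array([-0.0016, -0.158 ])]]
36.5083
```

View pics/w_nest2.png

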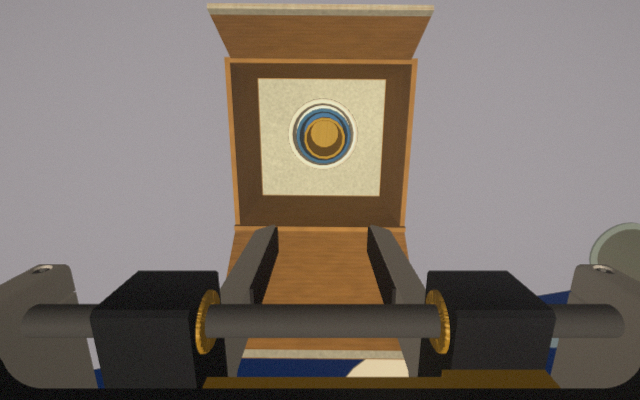

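All three are nested concentrically at (325,135). Now the narrow flap.

```bash
cat >> h.py <<'E'
def fold(sgn,zh,y0,ztip,ths,rs,zend,vel=.12):
    """sgn=+1 narrow (+y) flap, -1 wide. Push from outside, then follow the arc, then press."""
    pos=lambda u,z: car(0,sgn*(.085-u+.008),zh+z+.025)
    r.move_l(car(0,sgn*y0,.32),vel=.35)
    r.move_l(car(0,sgn*y0,zh+ztip+.025),vel=.25)
    for t,rr in zip(ths,rs):
        u,z=rr*np.cos(t)-.002*np.sin(t), rr*np.sin(t)+.002*np.cos(t)
        g=r.move_l(pos(u,z),vel=vel,guard=15)
        if g: print("guard at",t,telemetry.current_ee_pos(),telemetry.current_wrist_force()); break
    print(r.move_l(pos(u,zend),vel=.03,guard=8),telemetry.current_ee_pos(),telemetry.current_wrist_force(),telemetry.current_t())
E
python3 - <<'E'
from h import *
gripper_to(0)
fold(1,.1325,.150,.033,[1.1,.8,.5,.25,.06],[.037,.04,.042,.042,.042],-.004)
p=telemetry.current_ee_pos(); r.move_l([p[0],p[1],.25],vel=.25)
im=vision.snapshot("scene"); cv2.imwrite("pics/n1.png",cv2.resize(im[30:200,200:420,::-1],None,fx=3,fy=3))
E
```

```text
True [ 0.56971462 -0.13113715  0.15970077] [-1.20302639  0.07986795  5.99887078] 40.8083
```

View pics/n1.png

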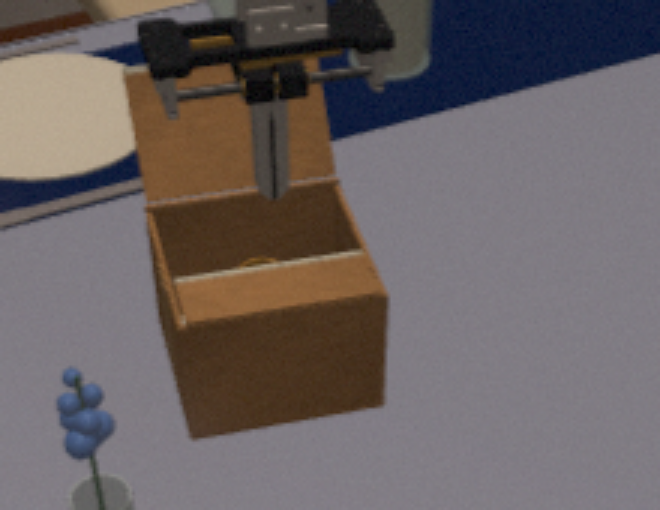

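The narrow flap is level, with its pale edge near (270,265), and the fingertips stopped at 0.1347. Now the wide flap.

```bash
python3 - <<'E'
from h import *
fold(-1,.1375,.205,.062,[1.2,1.0,.8,.6,.4,.2,.05],[.067,.074,.079,.083,.086,.088,.09],-.004,vel=.15)
p=telemetry.current_ee_pos(); r.move_l([p[0],p[1],.25],vel=.2); r.move_l([p[0]-.2,p[1]+.05,.3],vel=.3)
im=vision.snapshot("scene"); cv2.imwrite("pics/n2.png",cv2.resize(im[30:280,200:420,::-1],None,fx=2.4,fy=2.4))
for n in("wide_edge","narrow_edge"): print([(np.round(d["at"],3),d["score"]) for d in models.mark_of(n,"scene")[:1]])
print(telemetry.current_t())
E
```

```text
True [ 0.55961264 -0.18494883  0.16461101] [-1.28124027  0.22868077  6.22755335] 45.725
[(array([ 0.568, -0.15 ,  0.135]), 0.75)]
[(array([ 0.565, -0.155,  0.135]), 0.6)]
47.3167
```

View pics/n2.png

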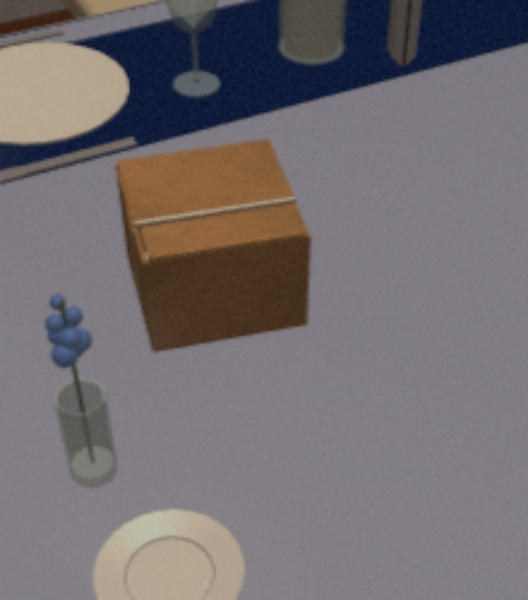

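Both flaps lie flat: the wide flap's edge crosses at (215,210), over the narrow flap. The vase and plate are undisturbed.

```bash
python3 -c "
from plant import r
print(r.sign_off())"
```

```text
the job is handed in; nothing more can be done
None
```

The job is handed in at about 47 s: blue is seated in white and brass in blue, each set down on light contact (blue after one regrasp, when the fingers first touched white's rim), both flaps are flat with the narrow one underneath, and the candle, vase and plate were left alone.

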